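# Click the speed dial to the red stud and start

## Robot

A 7-joint arm with a two-finger parallel gripper is mounted at the origin on the work surface; the furniture and walls round the work are solid. World frame = base frame: x ahead of the robot, y to its left, z up, the work surface at z = 0. Lengths are in m, angles in rad, forces in N, time in s.
With the tool pointing down it reaches from about 0.4 to 0.85 m from the base axis. Payload 10.4 kg.
Tool frame: the origin (TCP) lies at the very end of the fingers, on their centre line; the grasp point (between the pads) lies 19 mm behind it; z points along the fingers, y is the line along which they close (so a half turn about z gives the same grasp; the last joint's range is limited). The gripper opens to 85 mm and grips with 20 to 120 N. Pads are 22 mm wide; open, the fingers measure 114 mm over their backs; the gripper's body (76 mm by 85 mm) begins 54 mm behind the grasp point. The pads swing forward as they close: fully open they stand 13 mm farther back than shut.
Start: joints at [1.248, 0.332, -0.065, 1.46, 0.022, 1.35, -0.088], TCP at [0.185, -0.597, 0.231] pointing down, gripper open.
Joint ranges: [-2.6, 2.6], [-0.5, 2.12], [-1.47, 1.34], [0.16, 2.42], [-1.27, 4.41], [0.06, 2.06], [-2.6, 2.6]. Speed limits (rad/s): [2.22, 2.22, 2.79, 2.79, 3.14, 3.14, 3.14].

## Interface

Orientations are given as a unit quaternion [x, y, z, w].
In Python, from workcell import manip gives the robot as it stands.
- The arm moves only by the tool advance, called as name(argument=value, ...) on one line, values as JSON. Schema: {"type":"object","properties":{"steps":{"type":"array","items":{"type":"number"},"minItems":7,"maxItems":140},"grip_n":{"type":"number"},"only":{"type":"string"},"quiet":{"type":"boolean"},"lines":{"type":"string"}},"required":["steps"],"additionalProperties":false}. steps is one flat list of numbers that holds 1 to 20 rows one after another, with no inner brackets; each row has 7 numbers: a rotation vector rx, ry, rz in parts of the range, where 1.0 means 4 rad, then dx, dy, dz in fractions of the full range, 1 being 50 cm, then the opening from 0.0 (shut) to 1.0 (fully open); each row is the pose to reach, as a shift and turn from the pose commanded when the call began, along the tool's axes at that moment; what a row does not reach only later rows make up. A row lasts 1/8 s, in which the tool goes at most 0.0625 m and 0.188 rad, less where a joint would pass 70% of its speed; a pose out of reach is approached as far as the arm can. The fingers move at their own pace and stop on an object; grip_n is the grip in N (left out, the last holds). Time passes only in rows, so rows that do not move let the fingers close. The tool returns the time, the measured TCP pose, the force, the opening and the grip force at its end. only (a regular expression) keeps the lines of the reply that match it, lines (a string "A,B") keeps lines A to B, and quiet returns only ok. Input that does not fit is refused with a message, and nothing moves.
- manip.get_obs(): the state, without advancing time (a new reading comes with each control period).
- manip.camera(name): name is "scene" or "top"; returns the picture (400x640x3 uint8, blue, green, red); there is no depth.
- manip.calibration(name): a dict with "fx", "fy", "cx", "cy" (pixels), "world_from_camera" (4x4, takes a point from camera to world coordinates). Camera axes: x right, y up, looking along -z (the intrinsics and any distortion apply to the point x, -y, -z); pixel columns grow to the right and rows downward; lengths in m; the calibration is good to about 2 mm. A picture is of the moment at which its call begins. calibration takes no time and is no camera call.
- manip.hand_in(): hands the job in; it is judged then, once.
Trained networks look in the newest picture that a camera, given by its name, has taken for a name from the list of things; names that differ only in an ending like _2 or _b are one class to them, and where a whole thing is asked for, a point or a joint stands for the part that bears it (a point fixed in the world has none). Each returns a list of dicts, best first, with "confidence" (0 to 1); they miss things now and then, are a little off and sometimes report something else, mostly with a low value. They report only what shows in the picture. A call takes as long as a camera call.
- manip.outline_of(camera, thing): "mask" (400x640 bool, what is visible of it) and "bbox" ([left, top, right, bottom] in pixels, round what is visible of it).
The state is a dict: "clock": time; "joint_pos": joint angles; "joint_velocities": joint speeds; "tau": joint torques, N m; "position": TCP position; "ee_rot": TCP orientation; "ft_force": force on the tool from outside, world axes, zero at the start; "torque": the same for the moment, N m; "grip_width": opening from 0.0 (shut) to 1.0 (fully open); "grasp_force": force on a finger pad.
Only numpy, scipy, OpenCV 4.12 (cv2) and the standard library are available. Lean on these libraries where they do the work, as an engineer would, in place of code of your own. Each camera call takes 0.05 s, during which the arm holds its last target. There are 200 camera calls.

## Task

The speed box on the saw has a broad knurled dial resting in its middle notch. With light fingertip pressure on the dial, turn it by friction one click so that its white pointer snaps into the notch at the red stud - not towards the green stud, and not past the red one. Then press the blue button fully down and let it come up; do not press the button before that, and leave the loose things round the box where they are.

Things in the scene. Friction and masses are not known exactly. Their poses are not given: they have to be found in the camera images.
- speed_box: Grey control box fixed to the saw table, 136 mm (x) by 236 mm (y) by 45 mm high. Origin: centre of its underside; z up; yaw varies. On top it carries the dial (centre 35 mm towards its own -y), two studs and a blue button (75 mm towards its own +y).
- dial_axis (a point): Fixed point on the dial's turning axis, at the height of the dial's flat top when not pressed (75 mm over the table). Axes as speed_box.
- dial_spindle: Sprung upright spindle of the dial (does not turn). Origin on the axis at the dial's underside. The dial: black ribbed disc, flat rubber top (friction about 1), 104 mm across, 18 mm thick, underside 12 mm above the box. Pressed it sinks: 2 N to start, then 0.8 N per mm, stop at 10 mm. Pressed 5 to 8 mm (6 to 8 N), a fingertip 30 to 42 mm from the axis drags it round.
- dial (a joint): Dial angle, rad, positive anticlockwise from above; 0 = middle notch, where it starts. Spring detents every 0.785 rad (45 degrees): 0, +0.785, -0.785. A notch resists with up to about 0.045 N m, most at the start of the turn; past half way (0.39 rad) the next notch pulls the dial in. The red stud is at +0.785 or -0.785.
- pointer (a point): Point on the line of the dial's white pointer, 66 mm from the axis (14 mm outside the rim, over the circle of the studs), at the level of the dial top. Turns with the dial. At the middle notch it points along speed_box +x (away from the robot).
- red_stud: Small fixed red stud, 13 mm wide, 8 mm high, on top of the box, 66 mm from the dial axis and 45 degrees to one side of the middle notch (which side varies): the target. Origin: centre of its underside.
- green_stud: The same in green, 45 degrees to the other side: the wrong notch.
- start_button (a joint): Travel of the blue button, m: 0 up, 0.006 fully down. Spring: 1.5 N to start, 5 N fully down; comes up when let go.
- start_button_top (a point): Centre of the blue button's top (28 mm in diameter, 67 mm over the table, 10 mm above its black collar, which is 44 mm wide); pressed straight down.
- star_knob: Spare yellow star knob, 48x46x26 mm, loose on the table; leave alone. Origin: centre of its underside.
- grease_tin: Green and cream grease tin, 70 mm wide, 40 mm high, loose; leave alone. Origin: centre of its underside.
- marker: Black and white marker pen, 16x134x16 mm along its y, loose; leave alone. Origin: centre of its underside.
- tape_measure: Yellow tape measure, 38x78x63 mm, loose; leave alone. Origin: centre of its underside.

How it is judged:
On the way, in this order (a step that is already met when the one before it is completed fails the run):
1. a fingertip rests on the dial while it is still in its middle notch (contact force between the fingers and dial_spindle above 0.5 N and value of joint dial between -0.3 and 0.3 rad).
2. the pointer sits in the notch at the red stud, fingers off the dial (horizontal distance between pointer and red_stud below 0.009 m and contact force between the fingers and dial_spindle below 0.1 N), for 0.2 s.
3. the blue button is pressed fully down (horizontal distance between pointer and red_stud below 0.009 m and value of joint start_button above 0.0045 m).
At the end, for the whole second after the job is handed in: The dial rests in the notch at the red stud (pointer point within 9 mm of the stud, seen from above), the blue button has been pressed down at least 4.5 mm after that and is up again (under 1.5 mm), and the loose things are within 15 mm of where they were (horizontal distance between pointer and red_stud below 0.009 m and velocity of joint dial between -0.05 and 0.05 rad/s and value of joint start_button below 0.0015 m and distance of each of star_knob, grease_tin, marker, tape_measure from where it was at the start of the episode below 0.015 m); the robot touches nothing.
It fails at once if the dial is turned to the green stud (pointer point within 18 mm of it) (horizontal distance between pointer and green_stud below 0.018 m).
It fails at once if the dial is turned past the red stud (more than 1.1 rad from the middle) (value of joint dial above 1.1 rad or value of joint dial below -1.1 rad).
It fails at once if the button is pressed (over 3 mm) while the dial is not at the red stud (value of joint start_button above 0.003 m and not (horizontal distance between pointer and red_stud below 0.009 m)).
It fails at once if the dial is pressed hard (over 30 N) (contact force between the fingers and dial_spindle above 30 N).
It fails at once if a loose thing beside the box is shoved or lifted (moved over 15 mm) (distance of any of star_knob, grease_tin, marker, tape_measure from where it was at the start of the episode above 0.015 m).
It also fails if it takes over 48 s, if anything falls off the work surface, if the arm or the gripper's body presses on something with over 40 N, if the wrist force passes 120 N, or if a joint passes its speed limit or range.

## Working session

There is one attempt and no reset: what is moved stays moved. The work goes in short steps, Python scripts to look and compute and a tool call to move; the robot and the scene stay as the last step left them, time stands still between calls to the robot, and variables do not carry over. Pictures are saved under pics/ and viewed, at most 10 in all, crops included, and the job is handed in when it is done.

```bash
mkdir -p pics; cat > h.py <<'E'
import numpy as np, cv2
from workcell import manip
def ray(cam,u,v):
    c=manip.calibration(cam); T=np.array(c["world_from_camera"])
    p=np.array([[[u,v]]],float); K=np.array([[c["fx"],0,c["cx"]],[0,c["fy"],c["cy"]],[0,0,1]])
    d=np.array(c.get("dist",c.get("distortion",np.zeros(5))),float)
    x,y=cv2.undistortPoints(p,K,d)[0,0]
    return T[:3,3],T[:3,:3]@np.array([x,-y,-1])
def atz(cam,u,v,z):
    o,d=ray(cam,u,v); return o+d*(z-o[2])/d[2]
def tri(a,b):
    (o1,d1),(o2,d2)=ray("top",*a),ray("scene",*b)
    A=np.c_[d1,-d2]; s=np.linalg.lstsq(A,o2-o1,rcond=None)[0]
    p,q=o1+d1*s[0],o2+d2*s[1]; return (p+q)/2,np.linalg.norm(p-q)
E
python3 - <<'E'
from h import *
o=manip.get_obs(); print(o["clock"],o["position"],o["ee_rot"],o["ft_force"])
for c in("top","scene"):
    cv2.imwrite(f"pics/{c}1.png",manip.camera(c)); k=manip.calibration(c); print(c,{a:np.round(b,3) for a,b in k.items()})
    for t in("speed_box","dial_spindle","red_stud","green_stud","start_button","star_knob","grease_tin","marker","tape_measure"):
        for r in manip.outline_of(c,t)[:2]:
            m=r["mask"]; v,u=np.nonzero(m); print(c,t,round(r["confidence"],2),r["bbox"],u.mean().round(1),v.mean().round(1),m.sum())
E
```

```text
0.0 [ 0.18447493 -0.59676185  0.23053802] [ 9.88784365e-01  1.49348581e-01 -1.24470845e-04 -6.82519187e-04] [ 0.08175445  0.17245908 -0.65276467]
top {'fx': np.float64(425.72), 'fy': np.float64(425.72), 'cx': np.float64(324.354), 'cy': np.float64(197.596), 'world_from_camera': array([[-0.005,  0.997, -0.071,  0.497],
       [-1.   , -0.004,  0.013,  0.005],
       [ 0.013,  0.071,  0.997,  1.119],
       [ 0.   ,  0.   ,  0.   ,  1.   ]])}
top speed_box 0.75 [258.3, 157.2, 361.8, 240.1] 309.4 202.0 4997
top dial_spindle 0.76 [304.9, 185.8, 342.5, 228.3] 323.5 205.4 1478
top green_stud 0.65 [258.9, 159.5, 364.4, 242.9] 309.5 201.9 5047
top start_button 0.66 [274.2, 188.5, 285.2, 197.9] 280.3 193.5 99
top star_knob 0.62 [250.0, 231.8, 275.0, 246.1] 261.8 239.0 240
top grease_tin 0.66 [362.0, 203.0, 394.0, 230.2] 375.8 215.9 605
top marker 0.84 [302.1, 249.8, 352.5, 265.2] 328.4 256.3 347
top tape_measure 0.4 [273.6, 193.4, 284.6, 201.9] 280.8 194.0 65
scene {'fx': np.float64(432.977), 'fy': np.float64(432.977), 'cx': np.float64(314.136), 'cy': np.float64(201.065), 'world_from_camera': array([[-0.878,  0.343, -0.334,  0.236],
       [-0.479, -0.629,  0.612,  0.546],
       [-0.   ,  0.697,  0.717,  0.705],
       [ 0.   ,  0.   ,  0.   ,  1.   ]])}
scene speed_box 0.9 [235.3, 170.8, 355.9, 273.2] 294.3 220.7 6774
scene dial_spindle 0.86 [284.3, 179.3, 331.9, 220.9] 308.3 196.8 1613
scene dial_spindle 0.71 [283.1, 175.6, 336.9, 219.0] 308.4 196.6 1775
scene start_button 0.47 [261.4, 222.1, 278.0, 232.3] 269.7 226.5 127
scene star_knob 0.87 [294.5, 273.5, 317.7, 296.0] 306.4 283.0 396
scene grease_tin 0.94 [331.9, 163.3, 359.3, 193.8] 346.6 176.7 718
scene grease_tin 0.17 [283.5, 178.0, 335.9, 218.3] 308.4 196.9 1633
scene marker 0.7 [346.1, 215.5, 384.8, 255.4] 364.3 233.9 459
scene tape_measure 0.74 [237.0, 172.2, 357.3, 272.2] 294.7 220.8 6687
scene tape_measure 0.71 [216.0, 258.6, 255.7, 308.4] 236.7 284.2 1187
```

View pics/top1.png

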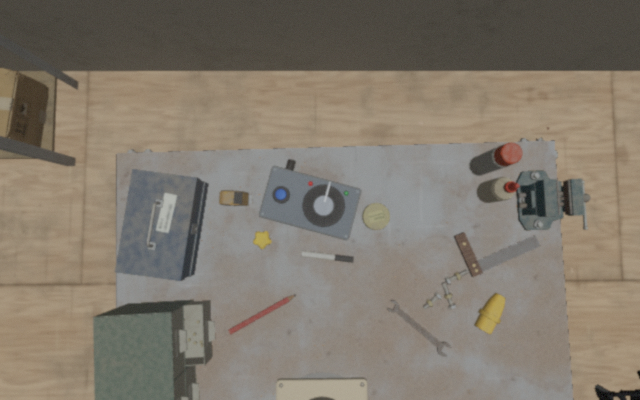

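View pics/scene1.png

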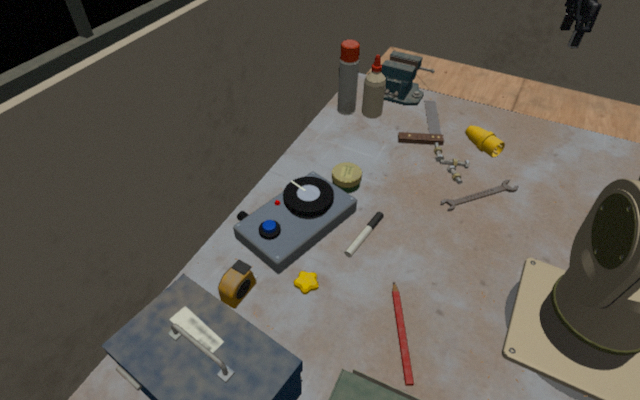

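The top view shows the box at about (310,203), dial at (323,206), red stud at about (311,183), green at (346,193) and button at (280,194). The scene view agrees, with red on the button side. Next I'll measure by colour.

```bash
python3 - <<'E'
from h import *
P={}
for c,roi in(("top",(262,165,362,240)),("scene",(238,172,358,272))):
    im=cv2.imread(f"pics/{c}1.png"); h=cv2.cvtColor(im,cv2.COLOR_BGR2HSV).astype(int)
    H,S,V=h[...,0],h[...,1],h[...,2]; R=np.zeros(H.shape,bool); R[roi[1]:roi[3],roi[0]:roi[2]]=1
    for n,m in(("red",((H<8)|(H>172))&(S>110)),("green",(H>45)&(H<85)&(S>90)),("blue",(H>105)&(H<125)&(S>170)&(V>90))):
        k,l,s,ce=cv2.connectedComponentsWithStats((m&R).astype(np.uint8))
        for i in range(1,k):
            if s[i,4]>3: print(c,n,ce[i].round(1),s[i,4]); 
        if k>1: P[c,n]=ce[1+np.argmax(s[1:,4])]
    x0,y0,x1,y1=roi; cv2.imwrite(f"pics/{c}crop.png",cv2.resize(im[y0:y1,x0:x1],None,fx=6,fy=6,interpolation=cv2.INTER_CUBIC)[:600,:800])
for n in("red","green","blue"):
    if ("top",n) in P and ("scene",n) in P: print(n,tri(P["top",n],P["scene",n]),atz("top",*P["top",n],.067 if n=="blue" else .05),atz("scene",*P["scene",n],.067 if n=="blue" else .05))
print("dial",tri((323.5,206),(308.3,196.5)),atz("top",323.5,206,.07),atz("scene",308.3,196.5,.07))
for n,u,v in(("star",261.8,239),("tin",375.8,216),("marker",328,256),("tape",234,199)): print(n,atz("top",u,v,.02))
E
```

```text
top red [310.  183.2] 10
top green [345.9 192.9] 8
scene red [277.  202.2] 23
scene green [348.6 189.2] 36
scene green [321.2 212.2] 4
scene green [265.  236.2] 4
scene blue [268.9 224.7] 112
red (array([0.60910189, 0.02631538, 0.04926762]), np.float64(0.0014882283352444326)) [0.60967577 0.02666832 0.05      ] [0.60799917 0.02658953 0.05      ]
green (array([ 0.54175878, -0.07942495,  0.03832338]), np.float64(0.0928614938220697)) [ 0.58480886 -0.06365017  0.05      ] [ 0.49235222 -0.08092501  0.05      ]
dial (array([ 0.55114091, -0.00694063,  0.06472519]), np.float64(0.00011789379938016747)) [ 0.55092099 -0.00685438  0.07      ] [ 0.54848739 -0.00241077  0.07      ]
star [0.4695094  0.15127997 0.02      ]
tin [ 0.52700582 -0.14240848  0.02      ]
marker [ 0.42517136 -0.01828058  0.02      ]
tape [0.57266116 0.22339296 0.02      ]
```

View pics/topcrop.png

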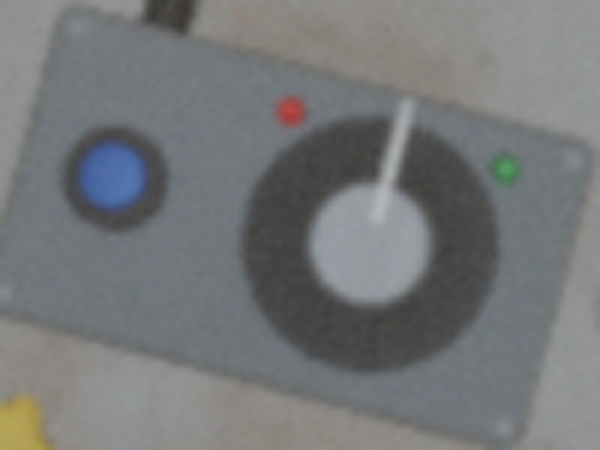

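The crop shows the blue button at (280.8,194.3), the hub at (323.7,205.5) and the pointer midway between red and green. Red is at +0.785, so the dial turns anticlockwise. The studs measure 94.5 mm apart (expected 93.3), with red's height triangulated at 49 mm.

```bash
cat >> h.py <<'E'
from scipy.spatial.transform import Rotation as Ro
def rel(p):
    o=manip.get_obs(); return (Ro.from_quat(o["ee_rot"]).inv().apply(np.array(p)-o["position"])).round(4)
r,g=np.array([.6097,.0267]),np.array([.5848,-.0637])
yv=(r-g)/np.linalg.norm(r-g); xv=np.array([yv[1],-yv[0]])
C=(r+g)/2-xv*.0467; B=C+yv*.110
C=(C+np.array([.551,-.0068]))/2
def on(a,rad=.036): return C+rad*np.array([np.cos(np.radians(a)),np.sin(np.radians(a))])
E
python3 - <<'E'
from h import *
print(C,B,np.degrees(np.arctan2(xv[1],xv[0])))
print("blue",atz("top",280.8,194.3,.067),tri((280.8,194.3),(269.2,225)),atz("scene",269.2,225,.067))
print("hub",atz("top",323.7,205.5,.075))
for a in(155,180,205): print(a,on(a))
print(rel([*on(155),.11]), rel([*on(155),.2]))
E
```

```text
[ 0.55161335 -0.00644934] [0.58143754 0.09995191] -15.399818240792838
blue [0.58055902 0.09864443 0.067     ] (array([0.58035545, 0.09861994, 0.06475537]), np.float64(0.0008812176203793848)) [0.57874257 0.10000341 0.067     ]
hub [ 0.55188926 -0.00729563  0.075     ]
155 [0.51898627 0.00876492]
180 [ 0.51561335 -0.00644934]
205 [ 0.51898627 -0.02166359]
[ 0.4984 -0.4801  0.1213] [ 0.4984 -0.4801  0.0313]
```

The rows are not in the units I measure in: shifts go in shares of 50 cm and turns go in shares of 4 rad. I convert before sending: 0.498 m / 0.5 = 0.996, -0.48 m / 0.5 = -0.96.

advance(steps=[0,0,0,0.996,-0.96,0.062,0,0,0,0,0.996,-0.96,0.062,0,0,0,0,0.996,-0.96,0.062,0,0,0,0,0.996,-0.96,0.062,0,0,0,0,0.996,-0.96,0.062,0,0,0,0,0.996,-0.96,0.062,0,0,0,0,0.996,-0.96,0.062,0,0,0,0,0.996,-0.96,0.062,0,0,0,0,0.996,-0.96,0.062,0,0,0,0,0.996,-0.96,0.062,0,0,0,0,0.996,-0.96,0.062,0,0,0,0,0.996,-0.96,0.062,0,0,0,0,0.996,-0.96,0.242,0,0,0,0,0.996,-0.96,0.242,0,0,0,0,0.996,-0.96,0.242,0,0,0,0,0.996,-0.96,0.242,0])

```text
clock: 3.0
position: [0.5194, 0.0082, 0.1118]
ee_rot: [0.989, 0.149, 0.001, 0.0]
ft_force: [0.5, 1.0, -0.8]
grip_width: -0.002
grasp_force: 0.0
```

```bash
python3 - <<'E'
from h import *
o=manip.get_obs(); print(o["clock"],o["position"],o["ee_rot"],o["ft_force"],o["grip_width"]); print(rel([*on(155),.08]))
cv2.imwrite("pics/top2.png",manip.camera("top")); im=manip.camera("scene"); cv2.imwrite("pics/s2.png",cv2.resize(im[60:290,200:400],None,fx=2.6,fy=2.6))
E
```

```text
3.0 [0.51944589 0.00820274 0.11178134] [9.88824570e-01 1.49080871e-01 8.89141576e-04 2.71097095e-04] [ 0.45689264  1.04773465 -0.79289577] -0.002106457715935831
[-0.0003 -0.0007  0.0318]
```

View pics/s2.png

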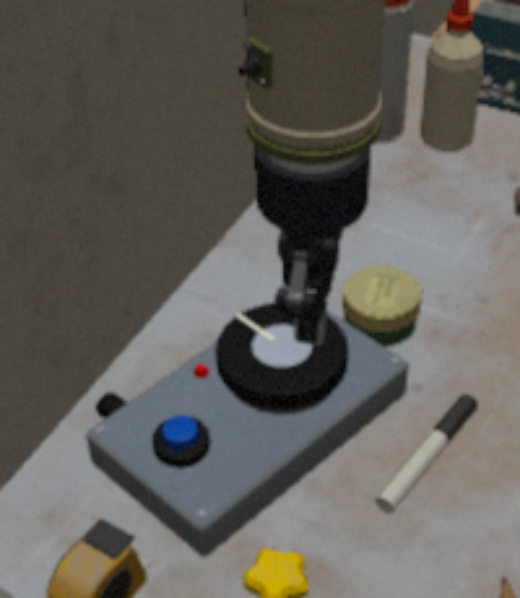

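The view shows the closed fingertips above the near part of the dial, with everything else undisturbed. I'll go down gently.

To row units: 0.039 m / 0.5 = 0.078, 0.038 m / 0.5 = 0.076.

advance(steps=[0,0,0,0,0,0.03,0,0,0,0,0,0,0.06,0,0,0,0,0,0,0.066,0,0,0,0,0,0,0.07,0,0,0,0,0,0,0.074,0,0,0,0,0,0,0.076,0,0,0,0,0,0,0.078,0,0,0,0,0,0,0.078,0])

```text
clock: 4.1
position: [0.5185, 0.0088, 0.0716]
ee_rot: [0.989, 0.149, -0.0, 0.0]
ft_force: [-4.4, 1.9, 5.4]
grip_width: 0.002
grasp_force: 2.4
```

To row units: 0.0025 m / 0.5 = 0.005, 0.001 m / 0.5 = 0.002.

```bash
python3 - <<'E'
from h import *
M=np.array([[.955,.295],[.295,-.955]])
for a in range(155,203,4): print(a-155,(M@(on(a)-on(155))).round(4))
E
```

```text
0 [0. 0.]
4 [-0.0016  0.0019]
8 [-0.0031  0.0039]
12 [-0.0044  0.0061]
16 [-0.0056  0.0083]
20 [-0.0067  0.0106]
24 [-0.0075  0.0129]
28 [-0.0082  0.0153]
32 [-0.0087  0.0178]
36 [-0.0091  0.0203]
40 [-0.0093  0.0228]
44 [-0.0093  0.0253]
```

advance(steps=[0,0,0,0,0,0.002,0,0,0,0,0,0,0.005,0,0,0,0,0,0,0.005,0])

```text
clock: 4.47
position: [0.5185, 0.0089, 0.0692]
ee_rot: [0.989, 0.15, -0.0, 0.0]
ft_force: [-4.7, 1.8, 6.3]
grip_width: -0.0
grasp_force: 3.1
```

To row units: 0.0228 m / 0.5 = 0.0456, 0.0203 m / 0.5 = 0.0406.

advance(steps=[0,0,0,-0.0032,0.0038,0.0006,0,0,0,0,-0.0062,0.0078,0.0006,0,0,0,0,-0.0088,0.0122,0.0006,0,0,0,0,-0.0112,0.0166,0.0006,0,0,0,0,-0.0134,0.0212,0.0006,0,0,0,0,-0.015,0.0258,0.0006,0,0,0,0,-0.0164,0.0306,0.0006,0,0,0,0,-0.0174,0.0356,0.0006,0,0,0,0,-0.0182,0.0406,0.0006,0,0,0,0,-0.0186,0.0456,0.0006,0,0,0,0,-0.0186,0.0456,0.0006,0])

```text
clock: 5.85
position: [0.5173, -0.0168, 0.0691]
ee_rot: [0.989, 0.149, 0.001, 0.001]
ft_force: [-0.1, 1.4, 5.6]
grip_width: 0.004
grasp_force: 3.0
```

```bash
python3 - <<'E'
from h import *
im=manip.camera("top"); cv2.imwrite("pics/t3.png",cv2.resize(im[165:240,262:362],None,fx=5,fy=5,interpolation=cv2.INTER_CUBIC))
E
```

```text
(no output)
```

View pics/t3.png

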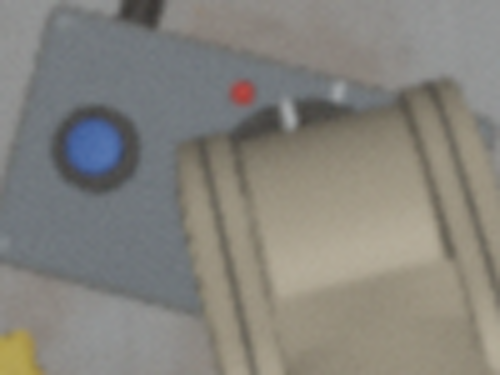

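The pointer is at (289,113), about 27° round towards red and past half way. (340,92) is where it started. I'll drag 8° more, then lift.

To row units: 0.12 m / 0.5 = 0.24, 0.005 m / 0.5 = 0.01.

advance(steps=[0,0,0,0,0.005,0,0,0,0,0,0.0002,0.01,0,0,0,0,0,0.0002,0.01,0,0,0,0,0,0.0002,0.01,-0.008,0,0,0,0,0.0002,0.01,-0.024,0,0,0,0,0.0002,0.01,-0.1,0,0,0,0,-0.06,0.08,-0.2,0,0,0,0,-0.16,0.16,-0.2,0,0,0,0,-0.16,0.24,-0.2,0,0,0,0,-0.16,0.24,-0.2,0])

```text
clock: 7.15
position: [0.4746, -0.158, 0.1686]
ee_rot: [0.989, 0.146, -0.0, 0.0]
ft_force: [-0.1, 0.7, -0.6]
grip_width: -0.002
grasp_force: 0.0
```

```bash
python3 - <<'E'
from h import *
im=manip.camera("top"); cv2.imwrite("pics/t4.png",cv2.resize(im[165:240,262:362],None,fx=5,fy=5,interpolation=cv2.INTER_CUBIC))
print(rel([.5808,.0992,.15]))
E
```

```text
[ 0.1758 -0.2125  0.0184]
```

View pics/t4.png

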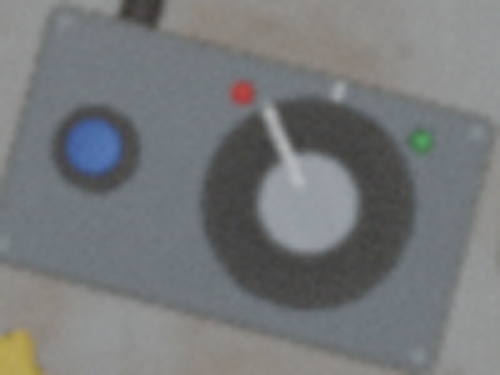

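The pointer's tip is at (266,105), close to red but perhaps 6° short. I'll measure it precisely, and check whether it is still moving.

```bash
cat > ptr.py <<'E'
from h import *
def ang(im):
    # white pixels on the black ring between hub (r 26mm) and rim (r 50mm), on plane z=.075
    g=im.min(2).astype(float); pts=[];w=[]
    for v in range(165,240):
        for u in range(295,350):
            p=atz("top",u,v,.075)[:2]-Cd; q=np.linalg.norm(p)
            if .03<q<.048: pts.append(np.arctan2(p[1],p[0]));w.append(g[v,u])
    pts,w=np.array(pts),np.array(w); w=np.clip(w-np.median(w)-35,0,None); return np.degrees((pts*w).sum()/w.sum())
import sys
Cd=np.array([.5517,-.0068])
print("start",ang(cv2.imread("pics/top1.png")),"expect red",np.degrees(np.arctan2(*(r-Cd)[::-1])), "mid",np.degrees(np.arctan2(xv[1],xv[0])))
for _ in range(3): print(manip.get_obs()["clock"],ang(manip.camera("top")))
E
python3 ptr.py
```

```text
Traceback (most recent call last):
  File "ptr.py", line 12, in <module>
    print("start",ang(cv2.imread("pics/top1.png")),"expect red",np.degrees(np.arctan2(*(r-Cd)[::-1])), "mid",np.degrees(np.arctan2(xv[1],xv[0])))
                  ~~~^^^^^^^^^^^^^^^^^^^^^^^^^^^^^
  File "ptr.py", line 7, in ang
    p=atz("top",u,v,.075)[:2]-Cd; q=np.linalg.norm(p)
      ~~~^^^^^^^^^^^^^^^^
  File "h.py", line 10, in atz
    o,d=ray(cam,u,v); return o+d*(z-o[2])/d[2]
        ~~~^^^^^^^^^
  File "h.py", line 4, in ray
    c=manip.calibration(cam); T=np.array(c["world_from_camera"])
ValueError: time passes only in moves, steps and waits
```

```bash
sed -i 's/c=manip.calibration(cam)/c=cal(cam)/; s/^def ray/import functools\ncal=functools.lru_cache(lambda c: manip.calibration(c))\ndef ray/' h.py; python3 ptr.py
```

```text
start -13.848706292155713 expect red 30.01013764031819 mid -15.399818240792838
7.2 23.55543636645625
7.25 23.59387980178751
7.3 23.58510973178672
```

The dial has settled about 37° round, 7° short of red, which is borderline. A small second nudge of about 9° follows.

```bash
python3 - <<'E'
from h import *
M=np.array([[.955,.295],[.295,-.955]])
print(rel([*on(178),.1]),rel([*on(178),.0695])); print([(M@(on(178+a)-on(178))).round(4) for a in(3,6,9)])
E
```

```text
[ 0.0823 -0.1292  0.0685] [ 0.0823 -0.1292  0.099 ]
[array([-0.0006,  0.0018]), array([-0.001 ,  0.0036]), array([-0.0014,  0.0055])]
```

To row units: -0.129 m / 0.5 = -0.258, 0.099 m / 0.5 = 0.198.

advance(steps=[0,0,0,0.1,-0.16,0.06,0,0,0,0,0.164,-0.258,0.1,0,0,0,0,0.164,-0.258,0.137,0,0,0,0,0.164,-0.258,0.137,0,0,0,0,0.164,-0.258,0.18,0,0,0,0,0.164,-0.258,0.19,0,0,0,0,0.164,-0.258,0.195,0,0,0,0,0.164,-0.258,0.198,0,0,0,0,0.164,-0.258,0.198,0])

```text
clock: 8.48
position: [0.5153, -0.0071, 0.0703]
ee_rot: [0.989, 0.149, -0.0, 0.0]
ft_force: [-5.9, -0.1, 5.1]
grip_width: -0.001
grasp_force: 2.4
```

advance(steps=[0,0,0,-0.0012,0.0036,0,0,0,0,0,-0.002,0.0072,0,0,0,0,0,-0.0028,0.011,0,0,0,0,0,-0.0028,0.011,0,0])

```text
clock: 8.98
position: [0.5166, -0.0123, 0.0705]
ee_rot: [0.989, 0.149, 0.001, 0.0]
ft_force: [-1.8, 1.2, 4.9]
grip_width: -0.0
grasp_force: 2.8
```

```bash
python3 - <<'E'
from h import *
im=manip.camera("top"); cv2.imwrite("pics/t5.png",cv2.resize(im[165:240,262:362],None,fx=5,fy=5,interpolation=cv2.INTER_CUBIC))
E
```

```text
(no output)
```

View pics/t5.png

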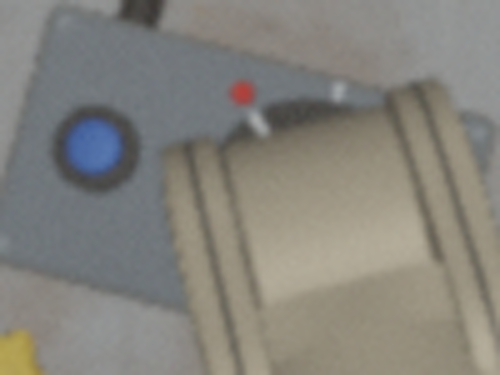

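The pointer tip at (252,113) is about 31°, in line with red. I'll lift off and check.

To row units: 0.12 m / 0.5 = 0.24, -0.1 m / 0.5 = -0.2.

advance(steps=[0,0,0,0,0,-0.008,0,0,0,0,0,0,-0.024,0,0,0,0,0,0,-0.1,0,0,0,0,-0.06,0.08,-0.16,0,0,0,0,-0.16,0.16,-0.2,0,0,0,0,-0.16,0.24,-0.2,0,0,0,0,-0.16,0.24,-0.2,0,0,0,0,-0.16,0.24,-0.2,0])

```text
clock: 10.02
position: [0.475, -0.1502, 0.1696]
ee_rot: [0.989, 0.149, 0.0, -0.0]
ft_force: [-0.4, 0.1, 0.4]
grip_width: -0.002
grasp_force: 0.0
```

```bash
python3 ptr.py; python3 -c "
from h import *
print(rel([.5808,.0992,.15]))"
```

```text
start -13.848706292155713 expect red 30.01013764031819 mid -15.399818240792838
10.025 29.849123693735997
10.075 29.86566526791531
10.125 29.960347177807318
[ 0.1748 -0.2062  0.0195]
```

The dial has turned 43.8° and is in the red notch. Next, the button.

To row units: -0.206 m / 0.5 = -0.412, -0.06 m / 0.5 = -0.12.

advance(steps=[0,0,0,0.12,-0.12,0.02,0,0,0,0,0.24,-0.24,0.039,0,0,0,0,0.35,-0.412,0.039,0,0,0,0,0.35,-0.412,0.039,0,0,0,0,0.35,-0.412,0.039,0,0,0,0,0.35,-0.412,0.12,0,0,0,0,0.35,-0.412,0.18,0,0,0,0,0.35,-0.412,0.196,0,0,0,0,0.35,-0.412,0.204,0,0,0,0,0.35,-0.412,0.21,0,0,0,0,0.35,-0.412,0.215,0,0,0,0,0.35,-0.412,0.217,0,0,0,0,0.35,-0.412,0.217,0])

```text
clock: 11.8
position: [0.5819, 0.0981, 0.0616]
ee_rot: [0.989, 0.149, 0.001, -0.0]
ft_force: [0.1, 1.9, 4.1]
grip_width: -0.002
grasp_force: 2.3
```

To row units: 0.0017 m / 0.5 = 0.0034, 0.001 m / 0.5 = 0.002.

advance(steps=[0,0,0,0,0,0.002,0,0,0,0,0,0,0.0034,0,0,0,0,0,0,0.0034,0,0,0,0,0,0,0.0034,0])

```text
clock: 12.3
position: [0.582, 0.0981, 0.0609]
ee_rot: [0.989, 0.149, 0.001, 0.0]
ft_force: [-4.9, 0.8, 16.9]
grip_width: 0.004
grasp_force: 8.6
```

advance(steps=[0,0,0,0,0,-0.01,0,0,0,0,0,0,-0.04,0,0,0,0,0,0,-0.12,0,0,0,0,-0.06,0.06,-0.2,0,0,0,0,-0.24,0.16,-0.24,0,0,0,0,-0.3,0.36,-0.24,0,0,0,0,-0.34,0.44,-0.24,0,0,0,0,-0.34,0.44,-0.24,0,0,0,0,-0.34,0.44,-0.24,0,0,0,0,-0.34,0.44,-0.24,0])

```text
clock: 13.55
position: [0.4838, -0.1621, 0.1795]
ee_rot: [0.989, 0.149, -0.0, -0.0]
ft_force: [0.8, -0.0, 0.9]
grip_width: 0.003
grasp_force: 0.0
```

```bash
python3 ptr.py; python3 - <<'E'
from h import *
a=cv2.imread("pics/top1.png"); b=manip.camera("top"); s=np.s_[150:270,210:410]
cv2.imwrite("pics/t6.png",cv2.resize(np.vstack([b[s],cv2.absdiff(a,b)[s]*2]),None,fx=2.4,fy=2.4))
E
```

```text
start -13.848706292155713 expect red 30.01013764031819 mid -15.399818240792838
13.55 29.919226358050544
13.6 29.86679091925153
13.65 29.88835017990861
```

View pics/t6.png

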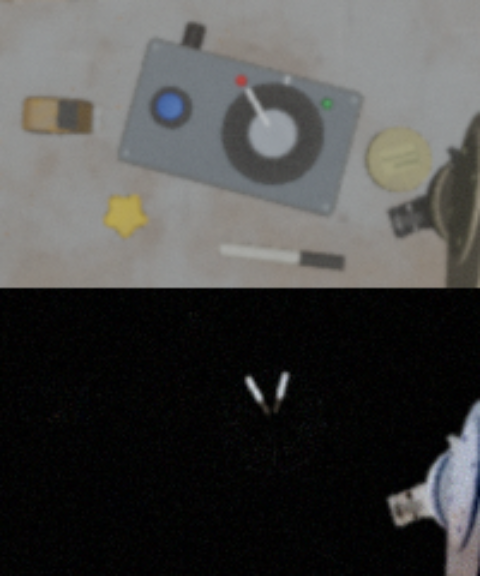

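The button bottomed out at 17 N. In the difference picture only the pointer has changed, now at (258,103) aimed at the red stud at (241,80); the loose things have not moved and the button is up.

```bash
python3 -c "
from workcell import manip
print(manip.hand_in())"
```

```text
the job is handed in; nothing more can be done
None
```

The job is handed in, though no verdict came back: the dial sits in the red notch (it needed a second light nudge, and measures about 44° round), the blue button went fully down after that and came up, and the loose things have not moved.

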